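Wipe the T-slot plate clear and lock the stop in its slot

TASK

Make the T-slot plate ready: take the scraper, set it on the clear end of the plate and wipe all four orange offcuts along the plate into the tray at its other end, not touching them with the gripper, then put the scraper back upright in its rest. After that lower the black wing-handled stop through the slot midway between the two blue lines until its flange sits on the plate, and give it a quarter turn so that the wing lies straight across the slot and the crossbar locks underneath. Leave the computer mouse and the two big beakers where they stand.

Things in the scene. Friction and masses are not known exactly. Their poses are not given: they have to be found in the camera images.
- fixture: The fixed T-slot plate with its tray, one piece (mm). Origin: on the desk under the plate's middle; x across, y along the plate. Aluminium plate: y -120 to 120, flat top 40 above the desk. Grey fences along both sides, tops 54 above the desk, leave a lane 140 wide (x -70 to 70) along plate and tray. At the start the offcuts lie at y -105 to 72; the +y end is clear.
- tray_floor (a point): Middle of the tray's floor, axes as fixture. The tray joins the plate's -y end: y -120 to -264 from the plate's middle, 140 mm wide, floor 4 mm above the desk (36 below the plate's top), end wall 54 mm high.
- slot (a point): Middle of the plate's top, on the T-slot's centre line; axes as fixture. The slot runs along y through the whole plate: mouth 18 mm wide and 10 deep, below it a cavity 44 wide whose floor is 32 below the plate's top. Two blue lines, 5 mm wide, cross the plate 50 mm either side of this point (y -50 and 50).
- rest: The scraper's rest: a fixed low grey tray 164 (x) x 76 (y) mm outside, walls 5 thick and 12 high, floor 5 above the desk. Origin: on the desk, under its centre. The scraper's blade lies along the rest's x.
- scraper_center (a point): The blue scraper, loose, about 0.18 kg, standing in its rest. This point: its centre, 36 mm above its flat rubber underside. Blade 120 mm long (x), 30 thick (y), 31 high; on it an upright ridge handle 84 long (x), 20 thick (y), from 31 to 72 mm above the underside: grip it from above across its 20 mm.
- holder: The stop's holder: a fixed grey block 90 x 90 x 40 mm with a pocket 46 (x) x 22 (y) mm open at the top, where the stop stands. Origin: on the desk, under its centre.
- stop_center (a point): The twist-lock stop, loose, about 0.15 kg, standing in its holder. This point: on its upright axis, 30 mm above the underside of its round steel flange (50 mm diameter, 10 thick). On the flange a black wing handle 64 long (x), 16 thick (y), from 10 to 52 mm above the flange's underside: grip it from above across its 16 mm.
- stop: The same stop; origin on its axis at the flange's underside. Below: a 13 mm shank with a round crossbar along x, parallel to the wing, 36 long, 14 thick, round-ended, 13 to 27 mm below the flange's underside. It passes the slot's mouth only with the wing along the slot; with the flange on the plate it turns freely either way, and holds once across.
- offcut_0_center (a point): Orange plastic offcut, a plain rectangle 60 x 42 mm, 10 mm thick, about 30 g, lying loose and flat on the plate. This point is near its centre, half-way up.
- offcut_0: The same offcut; origin on its underside.
- offcut_1_center (a point): Orange plastic offcut, stepped at one end, 60 x 44 mm, 10 mm thick, about 30 g, lying loose and flat on the plate. This point is near its centre, half-way up.
- offcut_1: The same offcut; origin on its underside.
- offcut_2_center (a point): Orange plastic offcut, stepped at one end, 60 x 42 mm, 10 mm thick, about 30 g, lying loose and flat on the plate. This point is near its centre, half-way up.
- offcut_2: The same offcut; origin on its underside.
- offcut_3_center (a point): Orange plastic offcut, a round disc 56 mm in diameter, 10 mm thick, about 30 g, lying loose and flat on the plate. This point is near its centre, half-way up.
- offcut_3: The same offcut; origin on its underside.
- scraper: The same scraper; origin in the middle of its underside, axes as above.
- tall_beaker_center (a point): Bystander: a large clear lidded beaker, 162 mm in diameter, 131 mm high, loose; its centre.
- mouse_center (a point): Bystander: a black computer mouse, 108 x 58 x 42 mm, loose; its centre.
- beaker_center (a point): Bystander: a lidded beaker of soil, 118 mm in diameter, 100 mm high, loose; its centre.

How it is judged:
On the way, in this order (a step that is already met when the one before it is completed fails the run):
1. The scraper is set down on the plate (underside within 5 mm of it) (x of scraper_center in the frame of fixture between -0.03 and 0.03 m and y of scraper_center in the frame of fixture between 0 and 0.15 m and z of scraper_center in the frame of fixture below 0.081 m), for 0.05 s.
2. All four offcuts lie in the tray (x of offcut_0_center in the frame of fixture between -0.08 and 0.08 m and y of offcut_0_center in the frame of fixture between -0.272 and -0.12 m and z of each of offcut_0_center, offcut_1_center, offcut_2_center, offcut_3_center in the frame of fixture below 0.042 m and x of offcut_1_center in the frame of fixture between -0.08 and 0.08 m and y of offcut_1_center in the frame of fixture between -0.272 and -0.12 m and x of offcut_2_center in the frame of fixture between -0.08 and 0.08 m and y of offcut_2_center in the frame of fixture between -0.272 and -0.12 m and x of offcut_3_center in the frame of fixture between -0.08 and 0.08 m and y of offcut_3_center in the frame of fixture between -0.272 and -0.12 m), for 0.1 s.
3. The scraper stands in its rest, released (x of scraper_center in the frame of rest between -0.04 and 0.04 m and y of scraper_center in the frame of rest between -0.03 and 0.03 m and z of scraper_center in the frame of rest below 0.047 m and angle between scraper_center's own z axis and vertical below 0.12 rad and contact force between the fingers and scraper below 0.1 N), for 0.2 s.
4. The stop has gone through the slot between the blue lines, its flange on the plate (x of stop_center in the frame of fixture between -0.008 and 0.008 m and y of stop_center in the frame of fixture between -0.03 and 0.03 m and z of stop_center in the frame of fixture below 0.074 m and angle between stop_center's own z axis and vertical below 0.12 rad and angle between the x axis of stop_center and the y axis of fixture, either way round below 0.45 rad), for 0.05 s.
5. The stop is turned across the slot (x of stop_center in the frame of fixture between -0.008 and 0.008 m and y of stop_center in the frame of fixture between -0.03 and 0.03 m and z of stop_center in the frame of fixture below 0.074 m and angle between stop_center's own z axis and vertical below 0.12 rad and angle between the x axis of stop_center and the x axis of fixture, either way round below 0.3 rad), for 0.2 s.
At the end, for the whole second after the job is handed in: All offcuts lie in the tray; the scraper stands on the floor of its rest (centre within 40 mm along, 30 mm across); the stop's axis is within 30 mm of mid-way between the lines, its flange within 4 mm of the plate, its wing within 0.3 rad of straight across the slot; all released and at rest (all of step 2 and all of step 3 and all of step 5 and linear speed of each of offcut_0, offcut_1, offcut_2, offcut_3, scraper, stop below 0.02 m/s); the robot touches nothing.
It fails at once if the gripper or arm touches an offcut (contact force between any of the arm, the fingers and offcut_0 above 0.5 N or contact force between any of the arm, the fingers and offcut_1 above 0.5 N or contact force between any of the arm, the fingers and offcut_2 above 0.5 N or contact force between any of the arm, the fingers and offcut_3 above 0.5 N).
It fails at once if the stop is used to push an offcut (contact force between stop and offcut_0 above 0.5 N or contact force between stop and offcut_1 above 0.5 N or contact force between stop and offcut_2 above 0.5 N or contact force between stop and offcut_3 above 0.5 N).
It fails at once if a bystander is moved by more than 30 mm (distance of any of tall_beaker_center, mouse_center, beaker_center from where it was at the start of the episode above 0.03 m).
It also fails if it takes over 61 s, if anything falls off the work surface, if the arm or the gripper's body presses on something with over 40 N, if the wrist force passes 120 N, or if a joint passes its speed limit or range.

ROBOT

A 6-joint arm with a two-finger parallel gripper is mounted at the origin on a cart in front of the work surface, level with it; the furniture and walls round the work are solid. World frame = base frame: x ahead of the robot, y to its left, z up, the work surface at z = 0. Lengths are in m, angles in rad, forces in N, time in s.
With the tool pointing down it reaches from about 0.325 to 0.775 m from the base axis. Payload 5.5 kg.
Tool frame: the origin (TCP) lies between the finger pads; the fingertips stand 8 mm ahead of it and the grasp point (between the pads) lies 11 mm behind it (tcp_to_tips is the distance from the TCP to the fingertips, in m); z points along the fingers, y is the direction in which the jaws open and shut (so a half turn about z gives the same grasp; the last joint's range is limited). The gripper opens to 88 mm and grips with 3 to 60 N. Pads are 20 mm wide; open, the fingers measure 115 mm over their backs; the gripper's body (75 mm by 178 mm) begins 61 mm behind the grasp point.
Start: joints at [1.158, 0.091, 1.231, -0, 1.82, -0.057], TCP at [0.209, 0.562, 0.231] pointing down, gripper open.
Joint ranges: [-2.87, 2.87], [-0.86, 2.18], [0.17, 2.46], [-1.51, 4.65], [0.06, 2.69], [-2.65, 2.65]. Speed limits (rad/s): [2.57, 2.57, 3.01, 3.14, 3.14, 3.14].

INTERFACE

Orientations are given as a unit quaternion [w, x, y, z].
In Python, from bench import * gives the robot as it stands. Calls block until the motion is done:
- move_to(position, orientation): joint-space move of the TCP to a pose.
- move_l(position, speed=0.15, orientation=None): straight line of the TCP; orientation=None keeps the orientation; speed is the mean speed in m/s.
- movej(angles): joint-space move.
- gripper_open() and close(): open the fingers fully, or close them until they stop; the grip force is fixed at half the most.
- hold(seconds).
- inverse_kinematics(position, orientation): joint angles nearest the present ones, or None.
- state(): the state.
- get_image(name): name is "scene" or "top"; returns a dict with "frame" (480x640x3 uint8, blue, green, red), "depth" (480x640 float32, m along the optical axis (not along the pixel's ray), 0 where there is no reading), "camera_matrix" (3x3 intrinsics, pixels), "view" (4x4, takes a point from world to camera coordinates). Camera axes: x right, y up, looking along -z (the intrinsics and any distortion apply to the point x, -y, -z); pixel columns grow to the right and rows downward; lengths in m; the calibration is good to about 2 mm. A picture is of the moment at which its call begins.
A pose or a line that the arm cannot do raises IKError and nothing moves.
- job_done(): hands the job in, once; it reports no verdict.
The state is a dict: "time": time; "joint_pos": joint angles; "dq": joint speeds; "joint_torque": joint torques, N m; "ee_pos": TCP position; "ee_rot": TCP orientation; "ft_force": force on the tool from outside, world axes, zero at the start; "moment": the same for the moment, N m; "finger_gap": finger opening in m.
Only numpy, scipy, OpenCV 4.12 (cv2) and the standard library are available. Lean on these libraries where they do the work, as an engineer would, in place of code of your own. Each camera call takes 0.05 s, during which the arm holds its last target.

## Working session

There is one attempt and no reset: what is moved stays moved. The work goes in short steps, each a Python script; the robot and the scene stay as the last script left them, time stands still between calls to the robot, and variables do not carry over. Pictures are saved under pics/ and viewed, and the job is handed in when it is done.

```bash
mkdir -p pics; ls
python3 - <<'E'
from bench import *
import cv2,numpy as np
for n in ("scene","top"):
    im=get_image(n); cv2.imwrite(f"pics/{n}0.png",im["frame"]); np.savez(f"{n}0.npz",**{k:im[k] for k in im})
    print(im["camera_matrix"],im["view"],im.keys())
s=state();print(s)
E
```

```text
pics
[[615.46990766   0.         320.49756746]
 [  0.         615.46990766 243.43341935]
 [  0.           0.           1.        ]] [[-6.68666341e-01 -7.43562575e-01 -1.46509137e-04  4.32061694e-01]
 [ 3.32149204e-01 -2.98869351e-01  8.94625071e-01 -2.41834372e-01]
 [-6.65253508e-01  5.98157010e-01  4.46817593e-01 -1.57951330e+00]
 [ 0.00000000e+00  0.00000000e+00  0.00000000e+00  1.00000000e+00]] dict_keys(['frame', 'depth', 'camera_matrix', 'view'])
[[505.5966072    0.         319.24634202]
 [  0.         505.5966072  235.80596916]
 [  0.           0.           1.        ]] [[-0.02965578 -0.99952433 -0.00846399  0.08653927]
 [ 0.99738406 -0.0301486   0.06569695 -0.54612159]
 [-0.06592088 -0.00649355  0.99780372 -1.35509386]
 [ 0.          0.          0.          1.        ]] dict_keys(['frame', 'depth', 'camera_matrix', 'view'])
{'time': 0.1, 'joint_pos': array([ 1.15828521e+00,  9.17959409e-02,  1.23176270e+00, -3.25054249e-05,
        1.81983404e+00, -5.66945592e-02]), 'dq': array([ 0.0034351 , -0.0009074 , -0.00260217, -0.00129479,  0.00181104,
       -0.00253954]), 'joint_torque': array([ 2.93044934e-03, -4.47853482e+01, -4.07574534e+01,  7.01287156e-02,
        2.82231497e-02, -1.53668948e-04]), 'ee_pos': array([0.20891617, 0.5621718 , 0.22961412]), 'ee_rot': array([-1.93890543e-04,  1.76975114e-01,  9.84214915e-01, -8.79020248e-04]), 'ft_force': array([ 1.29305634, -0.0449733 , -0.98904554]), 'moment': array([-0.01901289, -0.0054129 ,  0.01159376]), 'finger_gap': 0.08818391550982725}
```

View pics/top0.png

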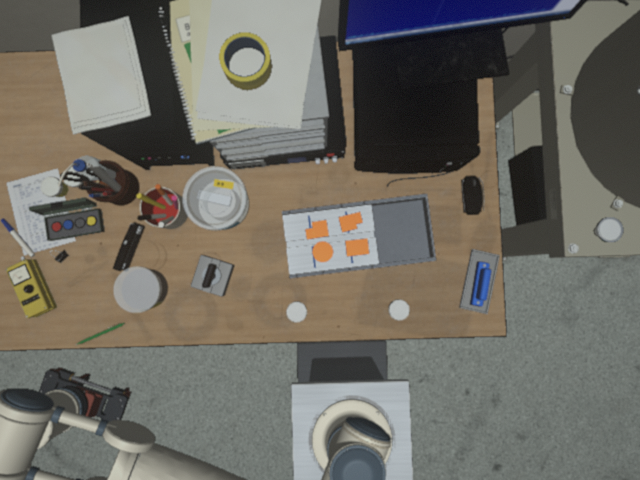

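View pics/scene0.png

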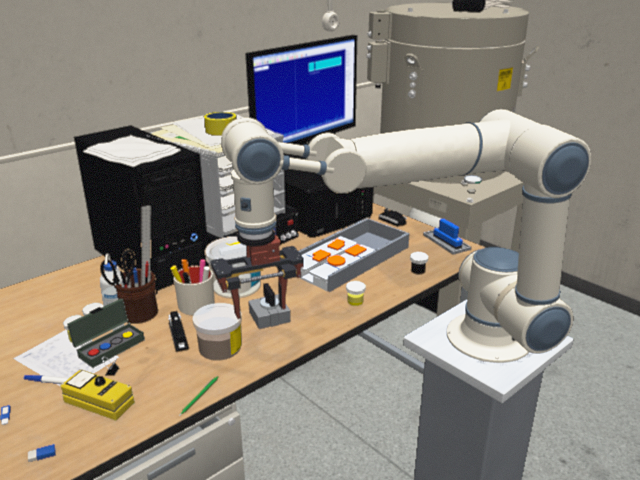

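Run:
```python
import cv2,numpy as np
f=cv2.imread("pics/top0.png")
cv2.imwrite("pics/z1.png",cv2.resize(f[180:300,275:445],None,fx=4.6,fy=4.6,interpolation=cv2.INTER_CUBIC))
a=cv2.resize(f[240:320,455:505],None,fx=7,fy=7,interpolation=cv2.INTER_CUBIC)
b=cv2.resize(f[240:320,185:240],None,fx=7,fy=7,interpolation=cv2.INTER_CUBIC)
cv2.imwrite("pics/z2.png",np.hstack([a,b]))
```

```text
(no output)
```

View pics/z1.png

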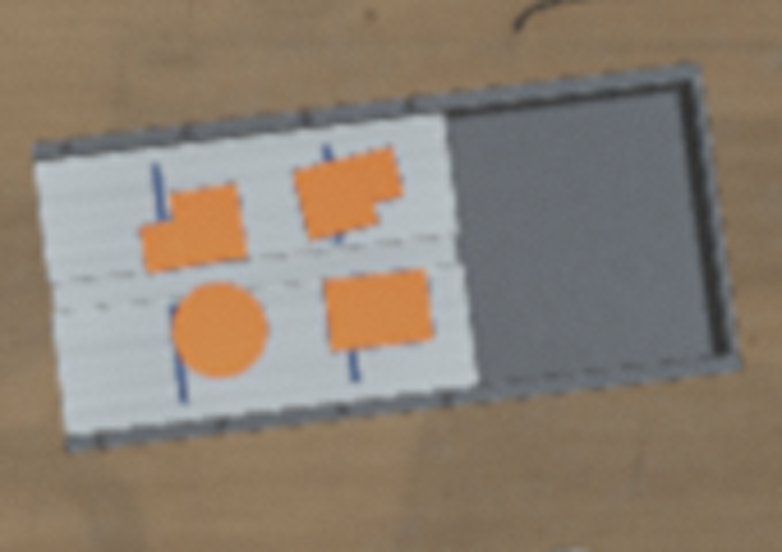

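View pics/z2.png

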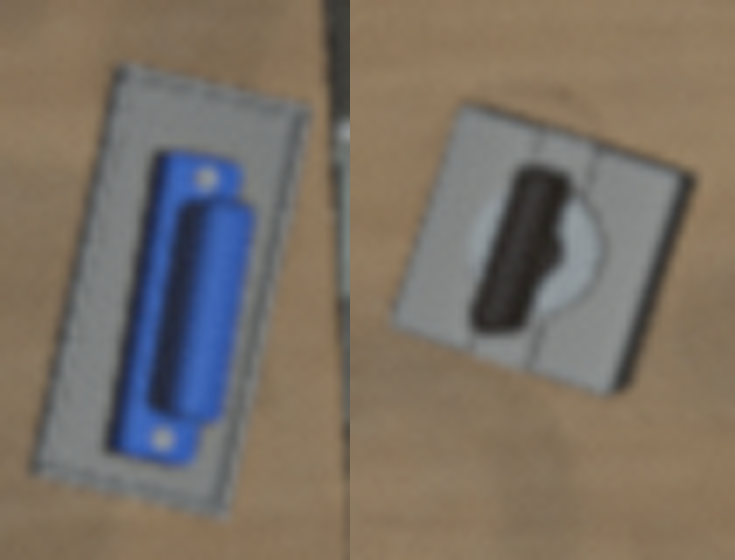

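```bash
cat > h.py <<'E'
import numpy as np,cv2
def load(n): return dict(np.load(n))
def ray(im,uv,z):
    uv=np.atleast_2d(np.asarray(uv,float));K=im["camera_matrix"];V=im["view"]
    d=np.c_[(uv[:,0]-K[0,2])/K[0,0],-(uv[:,1]-K[1,2])/K[1,1],-np.ones(len(uv))]
    R=V[:3,:3];c=-R.T@V[:3,3];w=d@R
    return c+w*((z-c[2])/w[:,2])[:,None]
def proj(im,p):
    p=np.atleast_2d(p);V=im["view"];K=im["camera_matrix"];c=p@V[:3,:3].T+V[:3,3]
    return np.c_[K[0,0]*c[:,0]/-c[:,2]+K[0,2],-K[1,1]*c[:,1]/-c[:,2]+K[1,2]]
def cloud(im):
    K=im["camera_matrix"];V=im["view"];D=im["depth"];v,u=np.mgrid[:D.shape[0],:D.shape[1]]
    c=np.stack([(u-K[0,2])/K[0,0]*D,-(v-K[1,2])/K[1,1]*D,-D],-1)
    return (c-V[:3,3])@V[:3,:3]
def rect(pts):
    (c,s,a)=cv2.minAreaRect((pts*1000).astype(np.float32))
    if s[0]<s[1]: s=(s[1],s[0]);a+=90
    a=(a+90)%180-90
    return np.array(c)/1000,s,a
E
python3 - <<'E'
from h import *
im=load("top0.npz");f=im["frame"];hsv=cv2.cvtColor(f,cv2.COLOR_BGR2HSV);P=cloud(im)
def win(x0,x1,y0,y1):
    m=np.zeros(f.shape[:2],bool);m[y0:y1,x0:x1]=1;return m
def big(m):
    cs,_=cv2.findContours(m.astype(np.uint8),cv2.RETR_EXTERNAL,cv2.CHAIN_APPROX_NONE);return max(cs,key=cv2.contourArea)
# plate: bright white or orange or blue
w=win(275,445,180,300)
H,S,Vv=[hsv[...,i].astype(int) for i in range(3)]
org=(H<20)&(S>150)&(Vv>150)&w
plate=((Vv>165)&(S<60)|org|((H>95)&(H<130)&(S>80)))&w
c=big(cv2.morphologyEx(plate.astype(np.uint8),cv2.MORPH_CLOSE,np.ones((7,7))))[:,0]
print("plate",rect(ray(im,c,.04)[:,:2]))
# outer of fixture by depth>?
m=w&(P[...,2]>.046)&(P[...,2]<.06)
print("fence z n",m.sum(), "desk z",np.median(P[win(300,400,320,330)][:,2]),"plate z",np.median(P[plate&~org][:,2]))
# slot & blue lines
bl=(H>95)&(H<130)&(S>80)&w
n,l,st,ce=cv2.connectedComponentsWithStats(bl.astype(np.uint8))
for i in range(1,n):
    if st[i,4]>3: print("blue",ray(im,ce[i],.04)[0],st[i,4])
n,l,st,ce=cv2.connectedComponentsWithStats(org.astype(np.uint8))
for i in range(1,n):
    if st[i,4]>30: print("org",ray(im,ce[i],.05)[0],st[i,4])
# scraper
w=win(455,505,240,320)
sb=(H>95)&(H<130)&(S>130)&w
print("scr z",np.percentile(P[sb][:,2],[5,50,75,90,95]))
for lo,hi,z in((.065,.09,.077),):
    m=sb&(P[...,2]>lo)&(P[...,2]<hi); print("handle",m.sum(),rect(P[m][:,:2]),rect(ray(im,np.argwhere(m)[:,::-1],z)[:,:2]),ray(im,np.argwhere(m)[:,::-1],z).mean(0))
m=(Vv>70)&(S<60)&w|sb
c=big(cv2.morphologyEx(m.astype(np.uint8),cv2.MORPH_CLOSE,np.ones((3,3))))[:,0];print("rest",rect(ray(im,c,.012)[:,:2]))
# stop
w=win(185,240,240,320)
bk=(Vv<75)&w
m=w&(P[...,2]>.08)&(P[...,2]<.11);print("wing",m.sum(),rect(ray(im,np.argwhere(m)[:,::-1],.092)[:,:2]),ray(im,np.argwhere(m)[:,::-1],.092).mean(0))
m=w&(P[...,2]>.03)
c=big(m)[:,0];print("holder",rect(ray(im,c,.04)[:,:2]))
for nm,wn in(("mouse",win(455,490,170,222)),("beakS",win(105,170,255,320)),("beakL",win(175,255,160,236))):
    m=wn&(P[...,2]>.02); print(nm,P[m].min(0),P[m].max(0))
E
```

```text
plate (array([0.53811462, 0.04126361]), (238.93714904785156, 158.0575408935547), -84.87152004241943)
fence z n 2656 desk z 0.0007118550286585571 plate z 0.04004724700580464
blue [0.58490219 0.09605033 0.04      ] 9
blue [0.47621047 0.08609785 0.04      ] 6
org [ 0.58255742 -0.01237533  0.05      ] 254
org [0.56251914 0.07448016 0.05      ] 253
org [ 0.51368268 -0.02834809  0.05      ] 279
org [0.50505232 0.06360777 0.05      ] 276
scr z [0.03011376 0.04996029 0.07622012 0.07893056 0.080281  ]
handle 234 (array([ 0.4082984 , -0.35385483]), (82.80298614501953, 18.950439453125), -12.877395629882812) (array([ 0.40845056, -0.35221609]), (82.31937408447266, 18.94314956665039), -12.38922119140625) [ 0.40854353 -0.35226438  0.077     ]
rest (array([ 0.41121326, -0.37663232]), (171.01402282714844, 115.28668212890625), -14.628684997558594)
wing 165 (array([0.45115784, 0.35728537]), (63.60051727294922, 17.127925872802734), -19.44597625732422) [0.45141371 0.35743615 0.092     ]
holder (array([0.45120056, 0.3598959 ]), (91.3891830444336, 90.19212341308594), 70.87700653076172)
mouse [ 0.45793038 -0.38051128  0.02008375] [0.71631976 0.06123393 1.3887287 ]
beakS [0.36327916 0.06123393 0.02016379] [0.51179243 0.62296767 1.3887287 ]
beakL [0.45793038 0.06123393 0.02003999] [0.76187671 0.46147951 1.3887287 ]
```

Run:
```python
from h import *
im=load("top0.npz");f=im["frame"];hsv=cv2.cvtColor(f,cv2.COLOR_BGR2HSV);P=cloud(im)
H,S,Vv=[hsv[...,i].astype(int) for i in range(3)]
def win(x0,x1,y0,y1):
    m=np.zeros(f.shape[:2],bool);m[y0:y1,x0:x1]=1;return m
w=win(275,445,180,300)
m=w&(P[...,2]>.047)&(P[...,2]<.062)&(S<80)
m2=w&(P[...,2]>.02)&(P[...,2]<.07)
for k in(m,m2): print("fence",k.sum(),rect(ray(im,np.argwhere(k)[:,::-1],.054)[:,:2]))
# rotate by approx frame and profile
a=np.deg2rad(95.1);Y=np.array([np.cos(a),np.sin(a)])
for th in np.arange(93.5,97,.25):
    a=np.deg2rad(th);Y=np.array([np.cos(a),np.sin(a)]);X=np.array([Y[1],-Y[0]])
# slot lines from zoomed px
for q in ([(52,281),(458,236)],[(55,308),(460,264)]):
    p=(np.array(q)+.5)/4.6-.5+[275,180]; r=ray(im,p,.04)[:,:2]; d=r[0]-r[1]
    print("slotedge",r,np.degrees(np.arctan2(d[1],d[0])))
# dark slot profile: per column min in a band
g=cv2.cvtColor(f,cv2.COLOR_BGR2GRAY).astype(float)
pr=[]
a=np.deg2rad(95.1);Y=np.array([np.cos(a),np.sin(a)]);X=np.array([Y[1],-Y[0]]);C=np.array([.538,.0413])
xs=np.arange(-95,96,1.)
for lab,ys,z in(("clear",np.arange(80,116,1.),.04),("near",np.arange(-118,-110,1.),.04)):
    acc=[]
    for y in ys:
        pt=C+np.outer(xs/1000,X)+Y*y/1000
        uv=proj(im,np.c_[pt,np.full(len(pt),z)]).astype(np.float32)
        acc.append(cv2.remap(g.astype(np.float32),uv[None,:,0],uv[None,:,1],cv2.INTER_LINEAR)[0])
    acc=np.mean(acc,0); print(lab); print([(int(x),int(v)) for x,v in zip(xs,acc) if abs(x)<24 or abs(abs(x)-75)<14])
```

```text
fence 1392 (array([ 0.50020212, -0.03788277]), (389.3968200683594, 269.6053771972656), -84.80681276321411)
fence 6325 (array([ 0.50004639, -0.03789691]), (389.3968200683594, 269.91815185546875), -84.80681276321411)
slotedge [[ 0.53663393  0.15947094]
 [ 0.55569966 -0.07712115]] 94.60721525397165
slotedge [[ 0.52088358  0.15812628]
 [ 0.53937396 -0.07768107]] 94.48356386861754
clear
[(-88, 105), (-87, 103), (-86, 102), (-85, 103), (-84, 106), (-83, 113), (-82, 124), (-81, 137), (-80, 151), (-79, 165), (-78, 176), (-77, 182), (-76, 184), (-75, 185), (-74, 184), (-73, 183), (-72, 182), (-71, 182), (-70, 181), (-69, 181), (-68, 182), (-67, 183), (-66, 184), (-65, 185), (-64, 186), (-63, 186), (-62, 186), (-23, 186), (-22, 186), (-21, 186), (-20, 186), (-19, 186), (-18, 185), (-17, 186), (-16, 186), (-15, 186), (-14, 186), (-13, 185), (-12, 184), (-11, 182), (-10, 180), (-9, 178), (-8, 178), (-7, 180), (-6, 182), (-5, 183), (-4, 183), (-3, 184), (-2, 184), (-1, 185), (0, 185), (1, 185), (2, 184), (3, 183), (4, 181), (5, 179), (6, 177), (7, 175), (8, 173), (9, 174), (10, 177), (11, 180), (
[... 875 characters left out ...]
), (-13, 180), (-12, 178), (-11, 174), (-10, 170), (-9, 165), (-8, 163), (-7, 163), (-6, 165), (-5, 165), (-4, 165), (-3, 165), (-2, 165), (-1, 165), (0, 165), (1, 165), (2, 166), (3, 166), (4, 166), (5, 166), (6, 167), (7, 167), (8, 169), (9, 172), (10, 176), (11, 178), (12, 181), (13, 183), (14, 183), (15, 184), (16, 184), (17, 183), (18, 183), (19, 182), (20, 183), (21, 183), (22, 184), (23, 184), (62, 180), (63, 180), (64, 180), (65, 181), (66, 182), (67, 183), (68, 184), (69, 183), (70, 183), (71, 183), (72, 183), (73, 182), (74, 181), (75, 180), (76, 174), (77, 167), (78, 158), (79, 142), (80, 126), (81, 114), (82, 111), (83, 108), (84, 108), (85, 109), (86, 110), (87, 110), (88, 110)]
```

```bash
cat >> h.py <<'E'
from scipy.spatial.transform import Rotation as Rn
def quat(phi_deg):
    p=np.deg2rad(phi_deg);y=np.array([np.cos(p),np.sin(p),0]);z=np.array([0,0,-1.]);x=np.cross(y,z)
    q=Rn.from_matrix(np.c_[x,y,z]).as_quat();return [q[3],q[0],q[1],q[2]]
E
python3 - <<'E'
from h import *
from bench import *
print(np.array(quat(69.6)))
q=quat(-102.6)
print(inverse_kinematics([.4084,-.353,.2],q))
move_to([.4084,-.353,.16],q); print(state()["time"],state()["joint_pos"])
move_l([.4084,-.353,.050],0.15); s=state();print(s["time"],s["ee_pos"],s["ft_force"])
close(); s=state();print(s["time"],s["ee_pos"],s["ft_force"],s["finger_gap"])
E
```

```text
[0.         0.17708474 0.98419561 0.        ]
[-7.75791787e-01 -7.51142554e-02  1.45189956e+00 -4.44089210e-16
  1.76480735e+00  1.01491603e+00]
3.3833 [-7.74660495e-01 -7.37147670e-02  1.52100950e+00  1.70194106e-04
  1.69417084e+00  1.01485765e+00]
4.2667 [ 0.40890295 -0.35342937  0.0511381 ] [ 0.28070347 -0.14176271  0.45431062]
5.3167 [ 0.40839477 -0.35307036  0.05001845] [-0.2579845  -0.75989396 -0.13286519] 0.01995293301462983
```

```bash
cat >> h.py <<'E'
TH=95.0
C=np.array([.538,.0413])
def fx(x,y,z):
    a=np.deg2rad(TH);Y=np.array([np.cos(a),np.sin(a)]);X=np.array([Y[1],-Y[0]])
    return list(C+X*x+Y*y)+[z]
E
python3 - <<'E'
from h import *
from bench import *
move_l([.4084,-.353,.15],0.2)
move_to(fx(0,.103,.15),quat(TH-180))
move_l(fx(0,.103,.105),.15)
im=get_image("top");np.savez("top1.npz",**im);cv2.imwrite("pics/top1.png",cv2.resize(im["frame"][170:310,240:450],None,fx=3.8,fy=3.8))
im=get_image("scene");np.savez("scene1.npz",**im);cv2.imwrite("pics/scene1.png",im["frame"])
s=state();print(s["time"],s["ee_pos"],s["ft_force"],s["finger_gap"],fx(0,.103,.105))
E
```

```text
8.375 [0.52973106 0.14375076 0.1064635 ] [ 0.40857187 -0.41243626 -0.89656123] 0.019647529543057776 [np.float64(0.5290229584969912), np.float64(0.1439080539034498), 0.105]
```

View pics/top1.png

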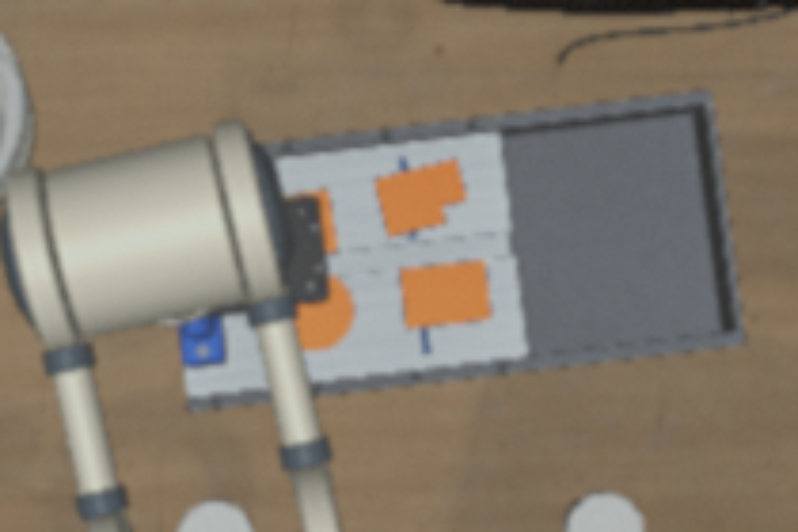

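View pics/scene1.png

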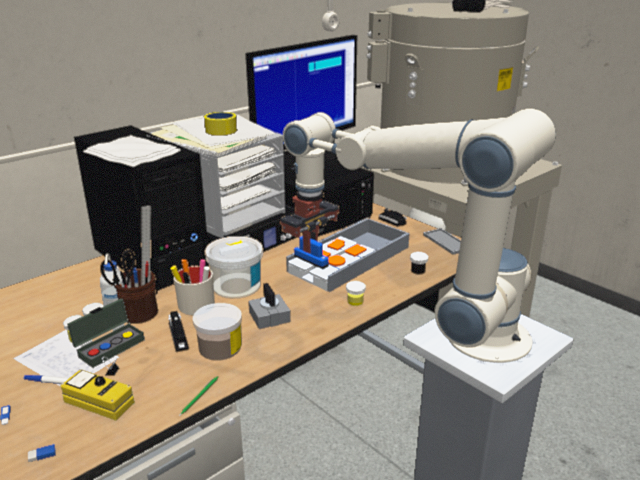

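Run:
```python
from h import *
from bench import *
move_l(fx(0,.103,.085),.06); hold(.25)
s=state();print(s["time"],s["ee_pos"],s["ft_force"])
move_l(fx(0,.103,.0855),.05)
move_l(fx(0,-.02,.0855),.08);s=state();print(s["time"],s["ee_pos"],s["ft_force"])
im=get_image("scene");cv2.imwrite("pics/scene2.png",cv2.resize(im["frame"][190:310,270:430],None,fx=5,fy=5))
```

```text
9.1083 [0.52881453 0.14387352 0.0846222 ] [-0.47047589  0.06408594 -1.28864762]
11.0417 [0.5398006  0.02138863 0.08557514] [-0.28863507 -0.64290344  0.32017036]
```

View pics/scene2.png

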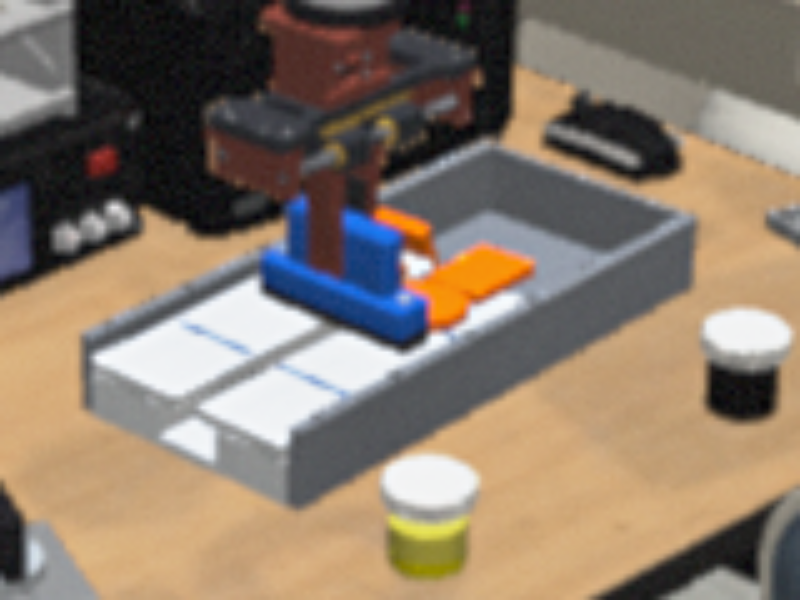

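Run:
```python
from h import *
from bench import *
move_l(fx(0,-.13,.0855),.08);s=state();print(s["time"],s["ee_pos"],s["ft_force"])
hold(.2)
im=get_image("scene");cv2.imwrite("pics/scene3.png",cv2.resize(im["frame"][190:310,270:430],None,fx=5,fy=5))
im=get_image("top");cv2.imwrite("pics/top3.png",cv2.resize(im["frame"][170:310,240:450],None,fx=3.8,fy=3.8))
```

```text
12.6167 [ 0.54932469 -0.08780807  0.08548828] [-0.42202254  0.12470773 -1.21392206]
```

View pics/scene3.png

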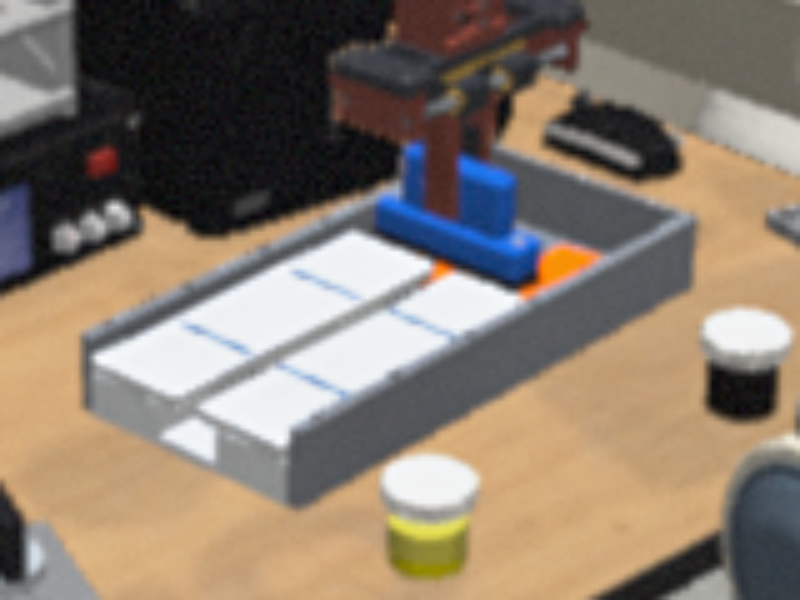

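View pics/top3.png

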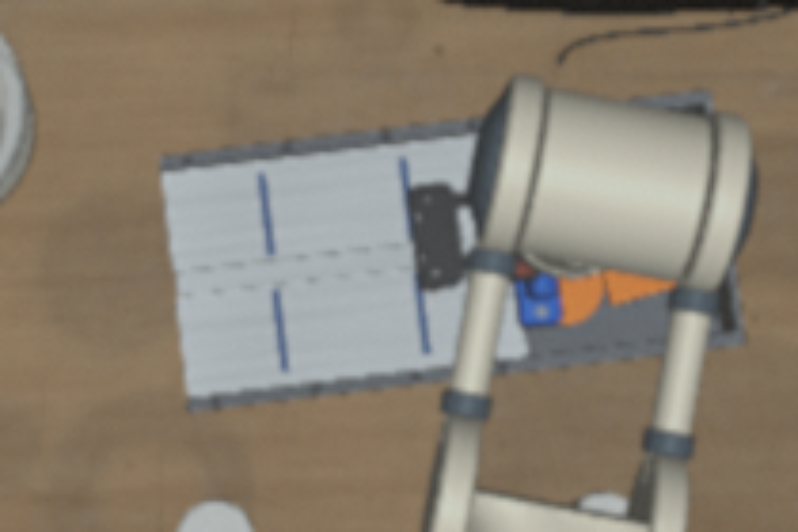

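Run:
```python
from h import *
from bench import *
move_l(fx(0,-.145,.0855),.08)
move_l(fx(0,-.145,.15),.2)
move_to([.4084,-.353,.12],quat(-102.6))
im=get_image("scene");np.savez("scene4.npz",**im);cv2.imwrite("pics/scene4.png",cv2.resize(im["frame"][190:310,270:470],None,fx=4,fy=4))
im=get_image("top");np.savez("top4.npz",**im);cv2.imwrite("pics/top4.png",cv2.resize(im["frame"][170:330,270:500],None,fx=3.4,fy=3.4))
print(state()["time"])
```

```text
14.95
```

View pics/scene4.png

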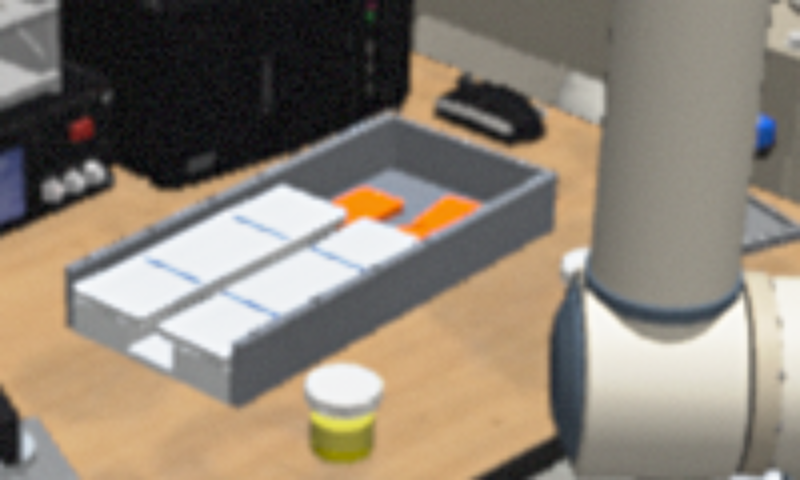

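View pics/top4.png

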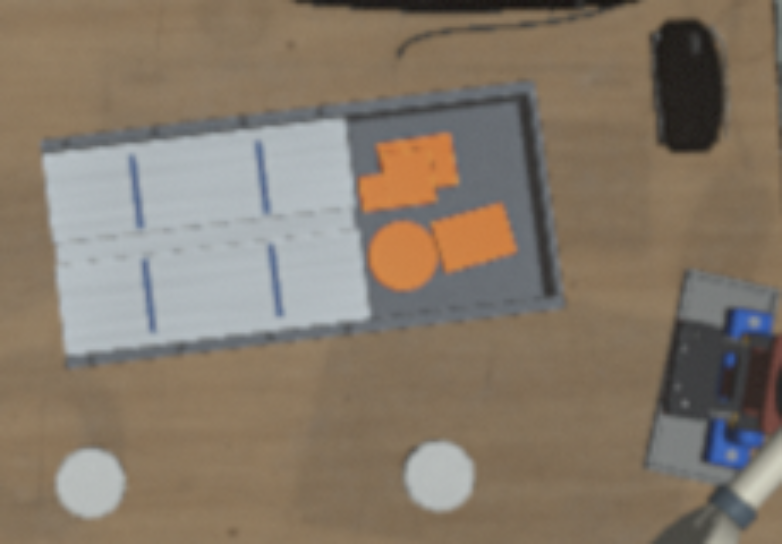

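Run:
```python
from h import *
from bench import *
im=load("top4.npz");f=im["frame"];hsv=cv2.cvtColor(f,cv2.COLOR_BGR2HSV);P=cloud(im)
H,S,Vv=[hsv[...,i].astype(int) for i in range(3)]
w=np.zeros(H.shape,bool);w[180:300,275:445]=1
org=(H<20)&(S>150)&(Vv>120)&w
print("orange z",np.percentile(P[org&(im["depth"]>0)][:,2],[1,50,90,99]))
def prof(im,z,TH,C,ys,xs):
    g=cv2.cvtColor(im["frame"],cv2.COLOR_BGR2GRAY).astype(np.float32)
    a=np.deg2rad(TH);Y=np.array([np.cos(a),np.sin(a)]);X=np.array([Y[1],-Y[0]]);out=[]
    for y in ys:
        pt=C+np.outer(xs,X)+Y*y
        uv=proj(im,np.c_[pt,np.full(len(pt),z)]).astype(np.float32)
        out.append(cv2.remap(g,uv[None,:,0],uv[None,:,1],cv2.INTER_LINEAR)[0])
    return np.array(out)
xs=np.arange(-.1,.1001,.0005)
def edge(v,lo,hi):
    m=(xs>=lo)&(xs<=hi);d=np.maximum(v[m].max()-v[m]-(v[m].max()-v[m].min())*.4,0);return (xs[m]*d).sum()/d.sum()*1000
for y0 in np.arange(-.11,.111,.02):
    v=prof(im,.04,TH,C,np.arange(y0-.008,y0+.008,.001),xs).mean(0)
    g=np.gradient(v)
    L=xs[np.argmax(g*(xs<-.06)*(xs>-.09))];R=xs[np.argmin(g*(xs>.06)*(xs<.09))]
    print(round(y0,3),"slot %.1f %.1f"%(edge(v,-.016,-.003),edge(v,.002,.016)),"plate",L,R)
# blue lines and ends along y
ys=np.arange(-.13,.131,.0005)
for xx in(-.045,.045):
    b=prof(im,.04,TH,C,ys,np.arange(xx-.02,xx+.02,.001)).mean(1)
    for c in(-.05,.05):
        m=abs(ys-c)<.012;d=np.maximum(np.median(b[m])-b[m],0);print("line",xx,c,(ys[m]*d).sum()/d.sum())
    g=np.gradient(b);print("ends",ys[np.argmax(g)],ys[np.argmin(g)])
# 3d depth of fence
```

```text
orange z [0.00897221 0.01619251 0.02578132 0.0295675 ]
-0.11 slot -7.0 6.2 plate -0.07949999999999999 0.08000000000000015
-0.09 slot -8.0 6.9 plate -0.07949999999999999 0.07950000000000015
-0.07 slot -8.1 6.7 plate -0.07999999999999999 0.08000000000000015
-0.05 slot -14.9 13.1 plate -0.08099999999999999 0.08000000000000015
-0.03 slot -7.3 8.1 plate -0.08049999999999999 0.07950000000000015
-0.01 slot -6.6 8.1 plate -0.07949999999999999 0.07950000000000015
0.01 slot -7.6 8.0 plate -0.07949999999999999 0.07950000000000015
0.03 slot -8.1 7.8 plate -0.08049999999999999 0.08000000000000015
0.05 slot -14.4 12.9 plate -0.07949999999999999 0.07950000000000015
0.07 slot -8.4 7.9 plate -0.07949999999999999 0.07950000000000015
0.09 slot -8.5 7.8 plate -0.07999999999999999 0.07900000000000015
0.11 slot -8.5 7.3 plate -0.07999999999999999 0.07900000000000015
line -0.045 -0.05 -0.04993631481720325
line -0.045 0.05 0.05009624660962303
ends -0.12 -0.052999999999999936
line 0.045 -0.05 -0.04964583863357699
line 0.045 0.05 0.05041440696040018
ends -0.04699999999999993 -0.052499999999999936
```

Run:
```python
from h import *
from bench import *
move_l([.4084,-.353,.0505],.12); hold(.1)
s=state();print(s["time"],s["ee_pos"],s["ft_force"])
gripper_open()
move_l([.4084,-.353,.15],.25)
p=[.4512,.3574]
move_to([*p,.19],quat(70.5))
im=get_image("top");cv2.imwrite("pics/top5.png",cv2.resize(im["frame"][170:330,270:510],None,fx=3.3,fy=3.3))
im=get_image("scene");np.savez("scene5.npz",**im);cv2.imwrite("pics/scene5.png",im["frame"][170:370,180:480].repeat(2,0).repeat(2,1))
s=state();print(s["time"],s["ee_pos"],s["ft_force"])
```

```text
15.775 [ 0.40860269 -0.35300291  0.05058397] [-0.0353647  -0.25605554 -0.95167446]
20.075 [0.45166718 0.35675885 0.18997559] [ 0.31855083 -0.23888895  0.32034699]
```

View pics/top5.png

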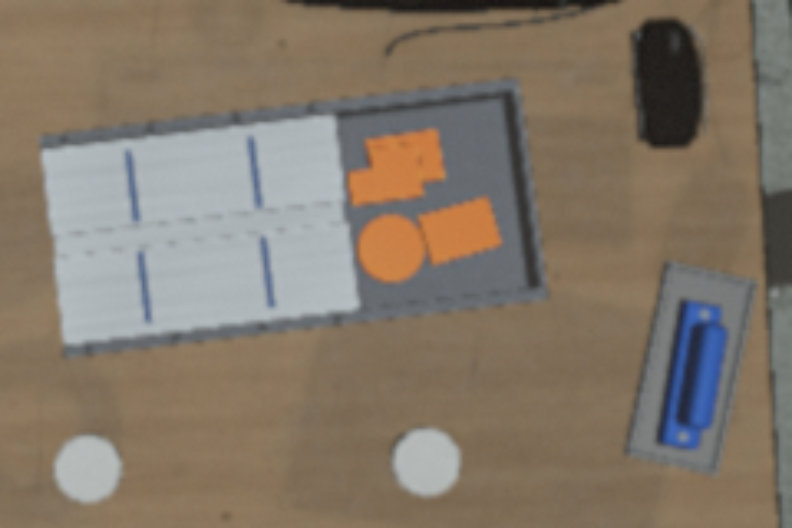

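View pics/scene5.png

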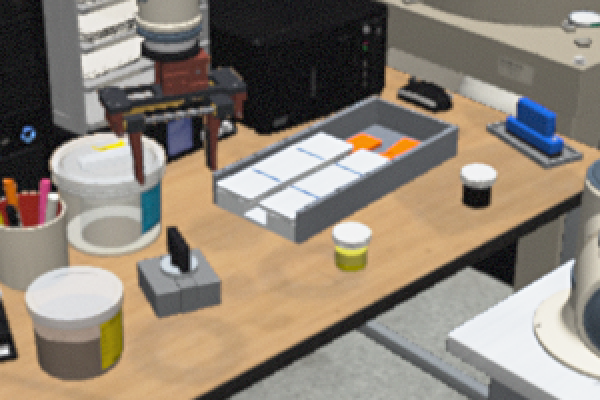

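Run:
```python
from h import *
from bench import *
p=[.4512,.3574]
move_l([*p,.064],.12); hold(.1); s=state();print(s["time"],s["ee_pos"],s["ft_force"])
close(); s=state();print(s["time"],s["ee_pos"],s["ft_force"],s["finger_gap"])
move_l([*p,.15],.15); s=state();print(s["time"],s["ee_pos"],s["ft_force"],s["moment"])
move_to(fx(0,0,.15),quat(TH-90)); 
move_l(fx(0,0,.108),.15);hold(.2)
s=state();print(s["time"],s["ee_pos"],s["ee_rot"],s["ft_force"],s["moment"],s["finger_gap"])
for n in("scene","top"):
    im=get_image(n);np.savez(n+"6.npz",**im)
    f=im["frame"]; f=f[170:270,270:390] if n=="scene" else f[190:290,260:380]
    cv2.imwrite(f"pics/{n}6.png",cv2.resize(f,None,fx=6,fy=6,interpolation=cv2.INTER_CUBIC))
```

```text
21.375 [0.45171858 0.35776085 0.06519822] [-1.06487566 -0.27259816  0.76290069]
22.475 [0.45123565 0.35743913 0.06399893] [-0.30896125  0.07957755 -0.54632749] 0.01579284527871131
23.2 [0.4508584  0.35715721 0.14887347] [-0.69171364 -0.05112463 -1.90099476] [-0.02706399  0.01733448  0.01419305]
25.075 [0.53869216 0.04152036 0.1095134 ] [0.00083878 0.67544952 0.7374053  0.00081191] [-0.52842961  0.13993016 -0.9708958 ] [-0.11663245  0.06925414  0.0059984 ] 0.015964627209205724
```

View pics/scene6.png

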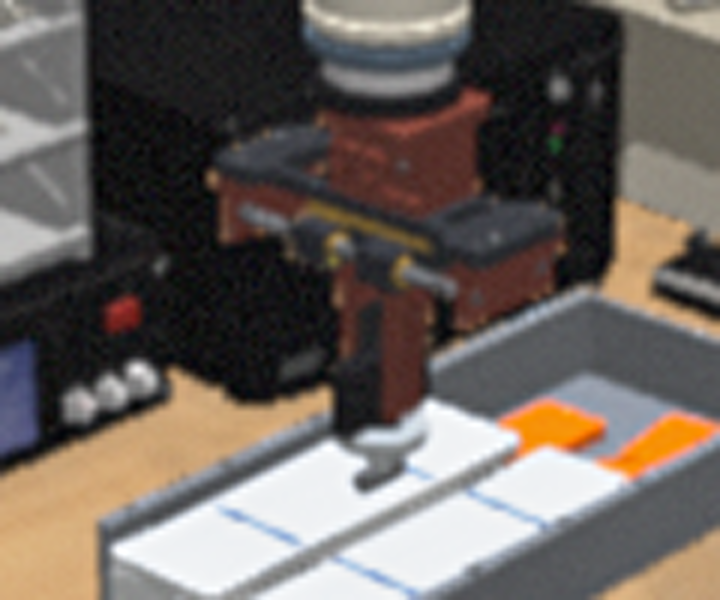

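View pics/top6.png

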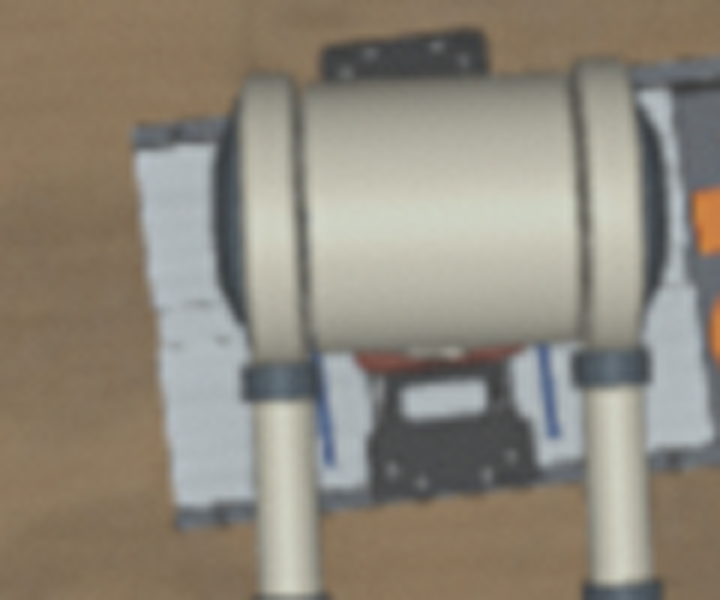

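Run:
```python
from h import *
im=load("scene6.npz");F=6;x0,y0=280,215
f=cv2.resize(im["frame"][215:295,280:390],None,fx=7,fy=7,interpolation=cv2.INTER_CUBIC)
g=f.copy()
def px(p): return np.round((proj(im,p)-[280,215]+.5)*7-.5).astype(int)
def pl(p,c,closed=False): cv2.polylines(g,[px(p).reshape(-1,1,2)],closed,c,1)
for x in(-.009,.009): pl(np.array([fx(x,y,.04) for y in(-.12,.12)]),(0,0,255))
for y in(-.05,.05): pl(np.array([fx(x,y,.04) for x in(-.07,.07)]),(255,0,255))
for y in(-.12,.12): pl(np.array([fx(x,y,.04) for x in(-.07,.07)]),(255,0,255))
T=np.array([.5385,.0415]);zf=.109-.024
t=np.linspace(0,2*np.pi,40)
for z in(zf,zf+.01): pl(np.c_[T[0]+.025*np.cos(t),T[1]+.025*np.sin(t),np.full(40,z)],(0,255,0),True)
a=np.deg2rad(TH);Y=np.array([np.cos(a),np.sin(a)]);X=np.array([Y[1],-Y[0]])
for z in(zf-.02,):
  for sx in(-.007,0,.007):
    pl(np.c_[[T+X*sx+Y*.011,T+X*sx-Y*.011],[z,z]],(0,255,255))
  e=[T+Y*.011+.007*(np.cos(u)*X+np.sin(u)*Y) for u in np.linspace(0,np.pi,12)]
  pl(np.c_[e,np.full(12,z)],(0,255,255))
# sphere at ends outline approx using camera right/up
V=im["view"][:3,:3];c=np.r_[T+Y*.011,zf-.02]
pl(np.array([c+.007*(np.cos(u)*V[0]+np.sin(u)*V[1]) for u in t]),(255,255,0),True)
for s in(-.008,.008):
  pl(np.array([np.r_[T+X*s+Y*k,zf+q] for k,q in((-.032,.052),(.032,.052),(.032,.01))]),(255,128,0))
cv2.imwrite("pics/ov6.png",g)
```

```text
(no output)
```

View pics/ov6.png

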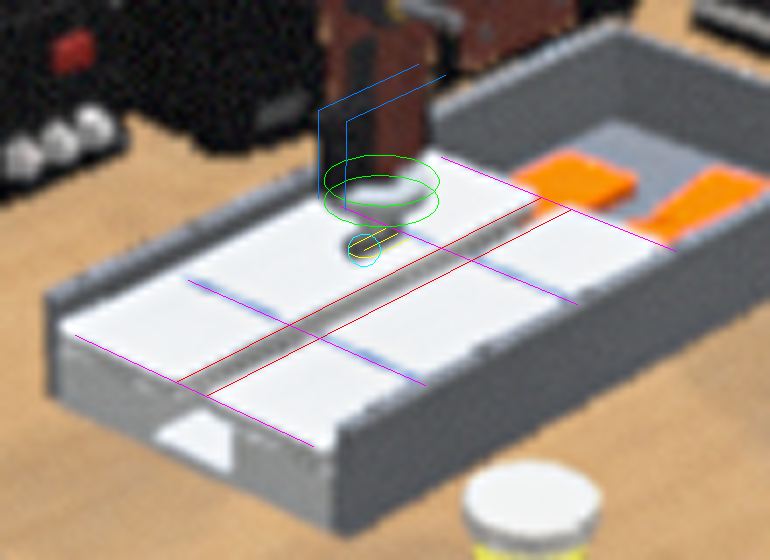

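Run:
```python
from h import *
a=np.deg2rad(TH);Y=np.array([np.cos(a),np.sin(a)]);X=np.array([Y[1],-Y[0]])
for nm in("scene6","scene4","scene0","scene5"):
  im=load(nm+".npz")
  g=cv2.cvtColor(im["frame"],cv2.COLOR_BGR2GRAY).astype(np.float32)
  xs=np.arange(-.02,.0201,.001)
  for lo,hi in((.06,.11),(-.04,.0)):
    acc=0;n=0
    for y in np.arange(lo,hi,.001):
        pt=C+np.outer(xs,X)+Y*y;uv=proj(im,np.c_[pt,np.full(len(pt),.04)]).astype(np.float32)
        acc=acc+cv2.remap(g,uv[None,:,0],uv[None,:,1],cv2.INTER_LINEAR)[0];n+=1
    v=acc/n; half=(v.max()+v.min())/2
    i=np.where(v<half)[0]; 
    print(nm,lo,[int(q) for q in v[::2]],"half span",xs[i[0]]*1e3,xs[i[-1]]*1e3)
im=load("scene6.npz");f=im["frame"]
# crossbar region pixels
u,v=proj(im,np.r_[.5385+Y[0]*.011,.0415+Y[1]*.011,.065])[0];print("pred tip",u,v)
g=cv2.cvtColor(f,cv2.COLOR_BGR2GRAY);print(g[int(v)-7:int(v)+5,int(u)-7:int(u)+14])
print(int(v)-7,int(u)-7)
```

```text
scene6 0.06 [242, 243, 243, 243, 240, 230, 209, 181, 156, 141, 136, 137, 144, 158, 180, 207, 228, 239, 242, 243, 242] half span -5.999999999999988 8.000000000000025
scene6 -0.04 [241, 241, 241, 241, 240, 233, 219, 197, 174, 157, 148, 147, 153, 167, 189, 213, 231, 241, 244, 246, 245] half span -4.999999999999987 8.000000000000025
scene4 0.06 [241, 242, 243, 243, 240, 229, 208, 180, 156, 140, 135, 136, 143, 157, 179, 205, 227, 238, 242, 242, 241] half span -5.999999999999988 8.000000000000025
scene4 -0.04 [241, 241, 241, 241, 239, 232, 217, 196, 174, 157, 148, 146, 152, 167, 188, 211, 230, 239, 242, 243, 242] half span -4.999999999999987 8.000000000000025
scene0 0.06 [241, 242, 243, 243, 240, 229, 208, 180, 156, 141, 136, 138, 143, 155, 175, 200, 222, 234, 238, 239, 239] half span -5.999999999999988 9.000000000000025
scene0 -0.04 [207, 208, 208, 207, 205, 200, 190, 178, 167, 160, 157, 158, 162, 174, 193, 214, 230, 238, 236, 229, 220] half span -8.999999999999991 8.000000000000025
scene5 0.06 [241, 242, 243, 243, 240, 229, 207, 180, 156, 140, 135, 136, 143, 157, 179, 205, 227, 238, 242,
[... 645 characters left out ...]
7 245 234 160 120 126 122 101  89 137 222 238 241 243
  243 242 244]
 [240 241 242 244 241 210 159 127 112 115 110  83  90 149 191 202 219 234
  241 245 244]
 [240 241 243 243 220 136 100  99  91  85  83 108 163 222 238 225 204 207
  230 241 222]
 [241 242 243 242 209 109  72  77  81 108 152 204 242 247 246 245 238 235
  213 186 163]
 [241 241 242 244 237 156  95 110 154 201 241 247 247 247 245 243 222 191
  162 145 149]
 [241 241 241 242 243 224 195 208 240 246 247 247 245 243 221 191 166 148
  148 145 163]
 [241 241 241 241 243 242 241 243 247 246 245 244 222 190 164 148 153 147
  163 187 222]
 [241 241 241 241 242 244 245 246 244 239 221 188 159 145 155 147 164 187
  222 238 242]]
243 324
```

Run:
```python
from h import *
im=load("scene6.npz")
g=cv2.resize(im["frame"][222:262,312:362],None,fx=14,fy=14,interpolation=cv2.INTER_NEAREST)
im0=load("scene0.npz")
g0=cv2.resize(im0["frame"][275:325,240:300],None,fx=11,fy=11,interpolation=cv2.INTER_NEAREST)
cv2.imwrite("pics/ov7.png",g);cv2.imwrite("pics/ov8.png",g0)
im=load("top0.npz");P=cloud(im);m=np.zeros(P.shape[:2],bool);m[240:320,185:240]=1;m&=im["depth"]>0
Z=P[m][:,2];print(np.histogram(Z,bins=np.arange(-.005,.12,.005)));print(np.median(Z[(Z>.08)&(Z<.11)]),np.median(Z[(Z>.033)&(Z<.045)]),np.median(Z[(Z>.045)&(Z<.06)]))
```

```text
(array([1242, 1635,  233,   15,   15,   14,   10,   20,  307,  430,  111,
         66,    9,   11,   15,   10,   12,   11,   48,   87,   19,    0,
          0,    0]), array([-0.005,  0.   ,  0.005,  0.01 ,  0.015,  0.02 ,  0.025,  0.03 ,
        0.035,  0.04 ,  0.045,  0.05 ,  0.055,  0.06 ,  0.065,  0.07 ,
        0.075,  0.08 ,  0.085,  0.09 ,  0.095,  0.1  ,  0.105,  0.11 ,
        0.115]))
0.09106140040303214 0.040664920160151066 0.04926438916280704
```

View pics/ov7.png

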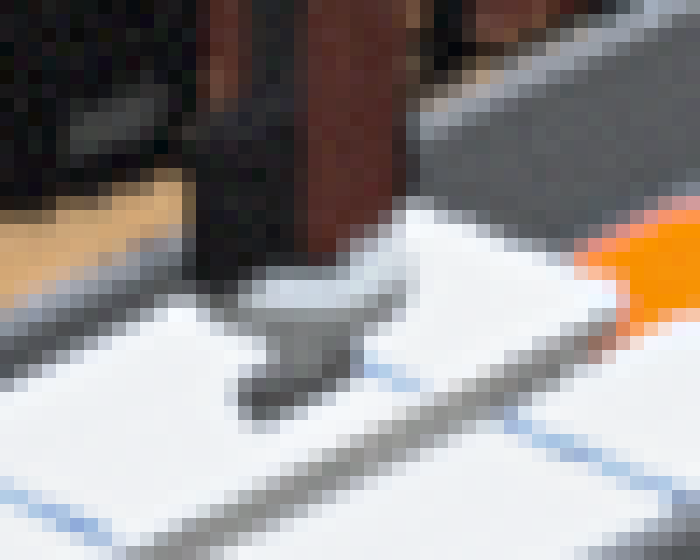

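View pics/ov8.png

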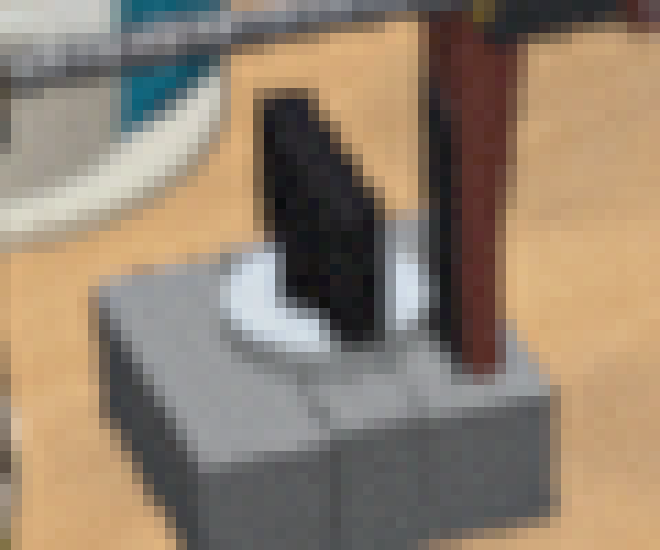

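Run:
```python
from h import *
from bench import *
s=state();print(s["time"],s["ee_pos"])
x=.0005
move_l(fx(x,0,.094),.08)
hold(.1);f0=state()["ft_force"];print(state()["ee_pos"],f0)
for z in(.089,.085,.081,.077,.072,.068,.0655):
    move_l(fx(x,0,z),.05); hold(.05); s=state();print(z,round(s["time"],2),s["ee_pos"].round(4),s["ft_force"].round(1))
    if abs(s["ft_force"]-f0).max()>8: print("contact");break
```

```text
25.175 [0.53849818 0.04137533 0.10910461]
[0.5383618  0.04132783 0.09372664] [ 0.25549923 -0.06703736 -0.28533937]
0.089 25.9 [0.5384 0.0413 0.0888] [-0.8  0.4 -2.2]
0.085 26.2 [0.5384 0.0413 0.0847] [-0.9  0.5 -2. ]
0.081 26.5 [0.5383 0.0413 0.0806] [-1.5 -0.5 -1.4]
0.077 26.8 [0.5384 0.0413 0.0766] [-1.5 -0.8 -2. ]
0.072 27.1 [0.5387 0.0414 0.0719] [-0.8  0.8 -2.1]
0.068 27.4 [0.5387 0.0414 0.0679] [ 0.6  0.3 -1. ]
0.0655 27.7 [0.5386 0.0413 0.0654] [ 0.5  0.9 -1.3]
```

Run:
```python
from h import *
from bench import *
x=.0005
move_l(fx(x,0,.064),.03); hold(.15); s=state();print(s["time"],s["ee_pos"].round(4),s["ft_force"].round(1))
if s["ft_force"][2]<4:
    move_l(fx(x,0,.0632),.03); hold(.15); s=state();print(s["time"],s["ee_pos"].round(4),s["ft_force"].round(1))
j=s["joint_pos"];t=inverse_kinematics(fx(x,0,.0638),quat(TH-180)) ;t2=inverse_kinematics(fx(x,0,.0638),quat(TH));print(j,t,t2)
for a in(25,50,75,90):
    move_to(fx(x,0,.064),quat(TH-90+a)); s=state();print(a,round(s["time"],2),s["ee_pos"].round(4),s["ft_force"].round(1),s["moment"].round(2),s["finger_gap"])
    if np.abs(s["moment"]).max()>3 or np.abs(s["ft_force"]).max()>25: print("stop");break
im=get_image("scene");np.savez("scene8.npz",**im);cv2.imwrite("pics/scene8.png",cv2.resize(im["frame"][190:290,270:390],None,fx=6,fy=6,interpolation=cv2.INTER_CUBIC))
```

```text
28.1 [0.5385 0.0413 0.064 ] [ 0.4  0.4 -1.1]
28.5 [0.5386 0.0413 0.064 ] [-3.3 -0.5  5.5]
[ 1.36159887e-02 -3.80002503e-02  1.65788530e+00 -1.55856577e-05
  1.52125711e+00 -7.36674117e-02] [ 1.36304374e-02 -3.76229431e-02  1.65787688e+00 -4.44089210e-16
  1.52133872e+00  1.49716030e+00] [ 1.36304374e-02 -3.76229431e-02  1.65787688e+00 -4.44089210e-16
  1.52133872e+00 -1.64443235e+00]
25 29.0 [0.5387 0.0413 0.064 ] [-0.9 -1.   1.1] [ 0.   -0.01  0.02] 0.015986714380534048
50 29.5 [0.5386 0.0413 0.064 ] [0.1 0.7 0.6] [-0.03  0.06  0.06] 0.015948743722624222
75 30.0 [0.5386 0.0413 0.064 ] [ 0.  -0.4  1. ] [ 0.   -0.    0.04] 0.015868963218950614
90 30.36 [0.5385 0.0413 0.064 ] [0.4 0.4 1.7] [ 0.06 -0.01  0.01] 0.016127853309842375
```

View pics/scene8.png

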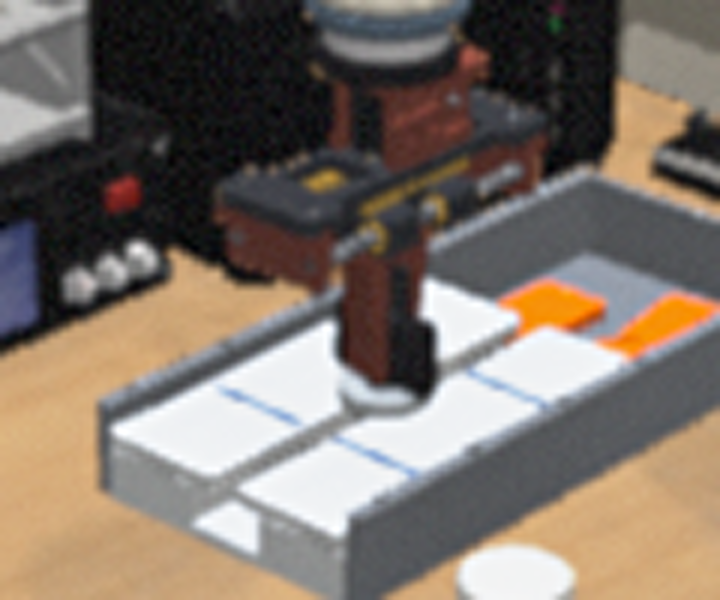

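The flange sits on the plate in the slot with the wing turned across it. I'll release, retreat and check.

Run:
```python
from h import *
from bench import *
hold(.3);gripper_open();hold(.1)
move_l(fx(.0005,0,.18),.15)
move_to([.40,-.10,.30],quat(TH)) if inverse_kinematics([.40,-.10,.30],quat(TH)) is not None else None
move_to([.30,.35,.30],quat(TH))
for n in("scene","top"):
    im=get_image(n);np.savez(n+"9.npz",**im)
    f=im["frame"]; f=f[180:300,270:450] if n=="scene" else f[170:320,270:510]
    cv2.imwrite(f"pics/{n}9.png",cv2.resize(f,None,fx=3.3 if n=="top" else 4.4,fy=3.3 if n=="top" else 4.4,interpolation=cv2.INTER_CUBIC))
hsv=cv2.cvtColor(im["frame"],cv2.COLOR_BGR2HSV);P=cloud(im)
m=np.zeros(P.shape[:2],bool);m[190:290,280:380]=1
m&=(hsv[...,2]<80)&(P[...,2]>.078)&(P[...,2]<.11)
r=ray(im,np.argwhere(m)[:,::-1],.092)[:,:2];print(m.sum(),rect(r),"z",np.median(P[m][:,2]),"expect angle",TH-90,fx(0,0,0))
print(state()["time"])
```

```text
121 (array([0.5371015 , 0.04128914]), (57.54801940917969, 14.423957824707031), 3.4232280254364014) z 0.09230592663843104 expect angle 5.0 [np.float64(0.538), np.float64(0.0413), 0]
35.6167
```

View pics/scene9.png

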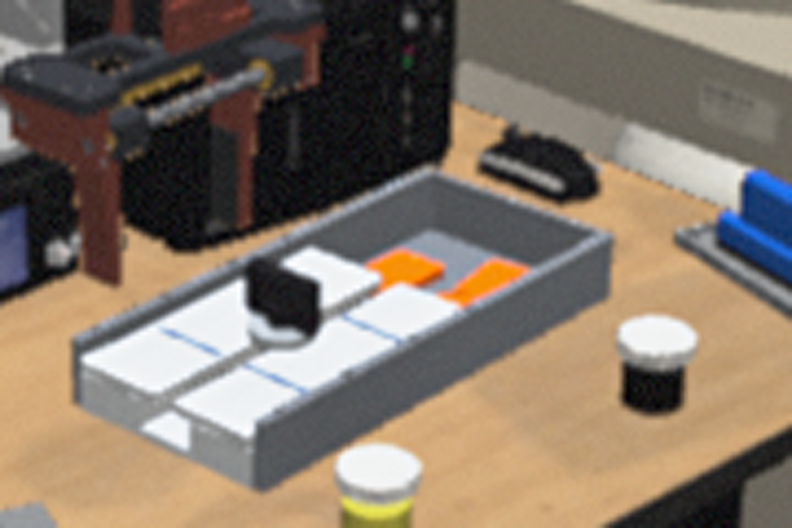

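View pics/top9.png

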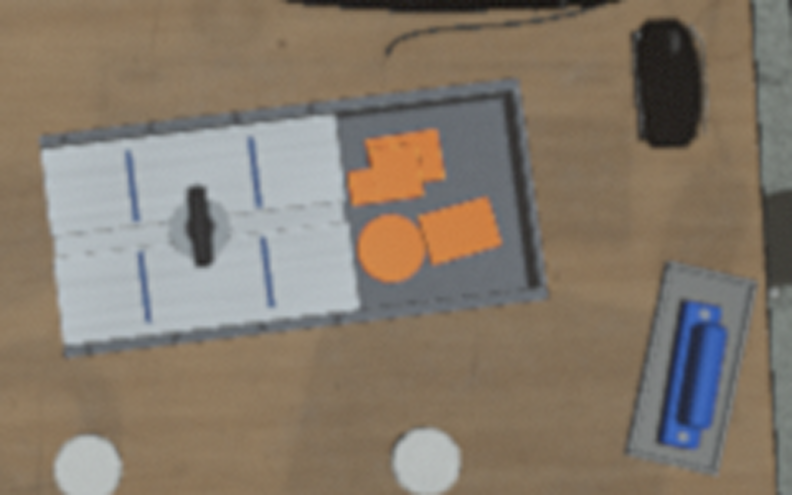

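Run:
```python
from h import *
from bench import *
a=load("top0.npz")["frame"].astype(int);b=load("top9.npz")["frame"].astype(int)
for n,(x0,x1,y0,y1) in dict(mouse=(455,490,170,222),big=(180,250,163,232),small=(108,166,263,316)).items():
    print(n,np.abs(a-b)[y0:y1,x0:x1].mean())
job_done()
```

```text
mouse 1.2435897435897436
big 0.8664596273291926
small 0.893840815441336
the job is handed in; nothing more can be done
```

The job is done and handed in after about 36 s of robot time, against the 61 s limit.

- **Offcuts:** I wiped all four into the tray with the scraper. Two of them overlap there. By depth, the highest orange point was about 30 mm above the desk, below the 42 mm limit for centres. The gripper fingers stayed about 25 mm above the offcuts during the wipe.
- **Scraper:** It is back upright in its rest, released at the pose I picked it up from; the later pictures show it there.
- **Stop:** It went through the slot midway between the blue lines without catching. The flange met the plate at the expected height, with a force of about 5 N. After the quarter turn I measured the wing at 3.4°, against 5.0° for straight across. The axis is within about 1 mm of the target, and the wing top is 92 mm above the desk, as expected.
- **Bystanders:** Comparing the first and last top pictures shows no change at the mouse or either beaker.

**Disagreement:** the two cameras placed the slot about 1.2 mm apart across its width, which is within their calibration. I aimed 0.5 mm towards the scene camera's value.

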